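# Put the electrode brush away, bristles up, in the crowded tool holder

## Task

The electrode brush has been left standing on its bristles in the glass beaker, which ruins them. Put it away in the crowded tool holder the right way up, handle down and bristles up: ease it in beside the leaning tools, gently pushing them aside and never forcing it, and keep hold of it until the handle is right down on the holder's floor. All the tools must stay standing in the holder, the beaker must stay standing where it is, and nothing else on the bench is to be disturbed.

Things in the scene. Friction and masses are not known exactly. Their poses are not given: they have to be found in the camera images.
- brush: Electrode wire brush, 200 mm, about 70 g. Origin: centre of the butt (free end of the handle); z runs from the butt to the bristles. z 0-130 mm: square wooden handle 16 x 16 mm, flats facing its x and y, its first 15 mm tapering from 10 mm round at the butt; 130-155 mm: steel ferrule, 15 mm round; 155-200 mm: stiff round wire head, 26 mm. Balances 117 mm from the butt.
- brush_butt (a point): Centre of the butt of the brush's handle, the end that must go down into the holder. At the start it is the upper end, some 95 mm of the handle standing out of the beaker.
- brush_tip (a point): Centre of the bristle end, 200 mm along the brush from its butt. At the start it stands in the corner of the beaker's floor; from there the brush leans on the opposite rim, about 30 degrees from vertical, away from the robot (within 1 rad of straight ahead). The flats facing the brush's y are parallel to the plane of the lean.
- beaker: Loose glass beaker, 280 g, 74 mm outside diameter, 95 mm high, wall 3 mm, floor 5 mm thick. Origin: centre of its underside, z up.
- holder: Tool holder: narrow upright steel trough fixed to the bench, open on top; 122 mm long (its x), 38 mm wide (its y), 84 mm high, walls and floor 4 mm, so inside 114 x 30 mm and 80 mm deep. Origin: centre of its underside, z up. Its x points to the robot's left (+y) within 0.65 rad. Four tools stand in it in one row along x, all leaning about 15 degrees towards +x, their feet together by the -x wall.
- holder_mouth (a point): Middle of the gap at the holder's -x end: level with its rim, 11 mm inside the -x wall, midway between the long walls. The gap is a wedge, 23 mm wide at the rim and closing to 3 mm at the floor, between the -x wall and the nearest leaning tool. The tools slide along towards +x when pushed with a few newtons; pushed upright they leave 26 mm of the length free.
- file_flat: Flat file; round wooden handle 22 mm across and 100 mm long, the same on all four tools, about 170 mm overall, 60 g. It stands loose in the holder on its handle end and leans. Origin: centre of the handle's end face; z runs up the tool.
- scraper: Scraper; round wooden handle 22 mm across and 100 mm long, the same on all four tools, about 170 mm overall, 60 g. It stands loose in the holder on its handle end and leans. Origin: centre of the handle's end face; z runs up the tool.
- driver: Screwdriver; round wooden handle 22 mm across and 100 mm long, the same on all four tools, about 170 mm overall, 60 g. It stands loose in the holder on its handle end and leans. Origin: centre of the handle's end face; z runs up the tool.
- rasp_round: Round file; round wooden handle 22 mm across and 100 mm long, the same on all four tools, about 170 mm overall, 60 g. It stands loose in the holder on its handle end and leans. Origin: centre of the handle's end face; z runs up the tool.
- mat: Thin black rubber mat, 200 mm (x) by 240 mm (y), 3 mm thick, fixed flat on the bench between the beaker and the holder; clear, things may be put down on it. Origin: centre of its underside.
- sample_a: Bystander: steel casting sample, a disc 52 mm across and 22 mm high with a stub on top, 40 mm high in all. Origin: centre of its underside.
- sample_b: Bystander: steel casting sample, a disc 44 mm across and 26 mm high with a stub on top, 44 mm high in all. Origin: centre of its underside.
- wash_bottle: Bystander: closed white plastic bottle, 64 mm across, 170 mm high. Origin: centre of its underside.
- jar: Bystander: amber glass jar with metal lid, 72 mm across, 85 mm high. Origin: centre of its underside.
- spanner: Bystander: steel spanner lying flat, 170 mm long. Origin: centre of its underside.
- gauge: Bystander: steel gauge block with a brass button, 70 x 30 mm, 28 mm high, lying near the robot. Origin: centre of its underside.
Mind the look-alikes: they are no part of the job. Leave any pink look-alike of the brush alone.

How it is judged:
By the outcome, as a careful person would: the job done as asked, in the order asked, and still so for the second after the job is handed in, with the robot touching nothing.
It also fails if it takes over 72 s, if anything falls off the work surface, if the arm or the gripper's body presses on something with over 40 N, if the wrist force passes 120 N, or if a joint passes its speed limit or range.

## Robot

A 7-joint arm with a two-finger parallel gripper is mounted at the origin on the work surface. World frame = base frame: x ahead of the robot, y to its left, z up, the work surface at z = 0. Lengths are in m, angles in rad, forces in N, time in s.
With the tool pointing down it reaches from about 0.4 to 0.85 m from the base axis. Payload 10.4 kg.
Tool frame: the origin (TCP) lies midway between the tips of the shut fingers; the grasp point (between the pads) lies 19 mm behind it (r.grasp_offset is the distance from the TCP to the grasp point, in m); x points along the fingers, y is the direction in which the jaws open and shut, and the axes are right-handed (so a half turn about x gives the same grasp; the last joint's range is limited). The gripper opens to 87 mm and grips with 3 to 60 N. Pads are 19 mm wide; open, the fingers measure 117 mm over their backs; the gripper's body (75 mm by 190 mm) begins 51 mm behind the grasp point.
Start: joints at [-1.252, 0.332, -0.065, 1.46, 0.022, 1.35, -0.088], TCP at [0.209, 0.589, 0.223] pointing down, gripper open.
Joint ranges: [-2.6, 2.6], [-0.5, 2.12], [-1.47, 1.34], [0.16, 2.42], [-1.27, 4.41], [0.06, 2.06], [-2.6, 2.6]. Speed limits (rad/s): [2.22, 2.22, 2.79, 2.79, 3.14, 3.14, 3.14].

## Interface

Orientations are given as a unit quaternion [x, y, z, w].
In Python, from bench import r, vision, close_job gives the robot as it stands. The module is installed in compiled form; this text tells all that it offers.
- The arm moves only by the shell command python3 -m pendant 'ROWS' [OPENING] [FORCE]. ROWS is text: rows parted by semicolons, each of 6 numbers parted by spaces: the shift along the tool's x, y, z in units of 0.25 m (1.0 is 0.25 m), then the turn, a rotation vector about the tool's x, y, z in units of 1.5 rad (1.0 is 1.5 rad). A call has 1 to 8 rows; each row is the pose to reach, as a shift and turn from the pose commanded when the call began, along the tool's axes at that moment; what a row does not reach only later rows make up. A row lasts 1/10 s, in which the tool goes at most 50 mm and 8.59 degrees, less where a joint would pass 70% of its speed; a pose out of reach is approached as far as the arm can. A call with a number of a shift or a turn outside -1 to 1 is refused whole. A call with a gripper value outside its range is refused whole. OPENING is the gripper command: -1 is shut, 1 is fully open, values between are in proportion, set as the call begins (- or left out, the last holds). The fingers move at their own pace and stop on an object; FORCE is the grip in N (left out, the last holds). Time passes only in rows, so rows that repeat a pose let the fingers close. It gives the time, the measured TCP pose, the force and the opening at its end, in the units of the state.
- r.read_state(): the state, without advancing time (a new reading comes with each control period).
- vision.camera(name): name is "scene" or "top" or "wrist"; returns (picture, depth): 400x640x3 uint8, blue, green, red; 400x640 float32, m along the optical axis (not along the pixel's ray), 0 where there is no reading.
- vision.get_calibration(name): a dict with "camera_matrix" (3x3 intrinsics, pixels), "rvec" (rotation vector, rad) and "tvec" (3), from world to camera coordinates, as OpenCV has them. Camera axes: x right, y down, z forward; pixel columns grow to the right and rows downward; lengths in m; the calibration is good to about 2 mm. A picture is of the moment at which its call begins: read the wrist's pose just before it. get_calibration takes no time and is no camera call; for the wrist camera it gives the pose at the moment of the call.
- close_job(): hands the job in, once; it reports no verdict.
The state is a dict: "time": time; "joint_positions": joint angles; "joint_vel": joint speeds; "joint_torque": joint torques, N m; "ee_pos": TCP position; "eef_rot": TCP orientation; "ft_force": force on the tool from outside, world axes, zero at the start; "torque": the same for the moment, N m; "width": finger opening in m.
Only numpy, scipy, OpenCV 4.12 (cv2) and the standard library are available. Lean on these libraries where they do the work, as an engineer would, in place of code of your own. Each camera call takes 0.05 s, during which the arm holds its last target. There are 200 camera calls.

## Working session

There is one attempt and no reset: what is moved stays moved. The work goes in short steps, Python scripts to look and compute and a shell command to move; the robot and the scene stay as the last step left them, time stands still between calls to the robot, and variables do not carry over. Pictures are saved under pics/ and viewed, about 8 in all and at most 12, crops included, and the job is handed in when it is done.

```bash
mkdir -p pics; ls; python3 - <<'E'
from bench import r, vision
import cv2,numpy as np
s=r.read_state();print(s, r.grasp_offset)
for n in("scene","top"):
    p,d=vision.camera(n);cv2.imwrite(f"pics/{n}0.png",p);np.save(f"{n}0.npy",d)
    c=vision.get_calibration(n);print(n,c)
E
```

```text
pics
{'time': 0.0, 'joint_positions': array([-1.25161923,  0.33286252, -0.06469876,  1.46095215,  0.02159525,
        1.34991425, -0.08849724]), 'joint_vel': array([-7.66567914e-04, -1.30742502e-03, -1.34308820e-03, -3.39161702e-04,
       -1.23123092e-03,  1.71454373e-03, -3.24371345e-05]), 'joint_torque': array([ 8.62954912e-04, -6.23271775e+01,  2.53388128e-02, -3.89893270e+01,
       -6.12460845e-02,  3.97165271e-02,  1.81438804e-04]), 'ee_pos': array([0.20934834, 0.58847317, 0.22175461]), 'eef_rot': array([ 0.11973618,  0.69687247, -0.12074696,  0.69674399]), 'ft_force': array([ 0.51933143, -0.0012739 , -0.31536926]), 'torque': array([ 0.04539392,  0.038731  , -0.04620881]), 'width': 0.08697719238737503} 0.0187
scene {'camera_matrix': array([[496.19224565,   0.        , 320.24623752],
       [  0.        , 496.19224565, 198.14564419],
       [  0.        ,   0.        ,   1.        ]]), 'rvec': array([ 1.56288369,  1.79402378, -0.90786097]), 'tvec': array([ 0.27519483, -0.19159169,  2.0094305 ])}
top {'camera_matrix': array([[510.32239745,   0.        , 319.89486062],
       [  0.        , 510.32239745, 192.31693047],
       [  0.        ,   0.        ,   1.        ]]), 'rvec': array([ 2.14626419, -2.12799241,  0.16905506]), 'tvec': array([-0.19067514,  0.56329832,  1.59592726])}
```

View pics/scene0.png

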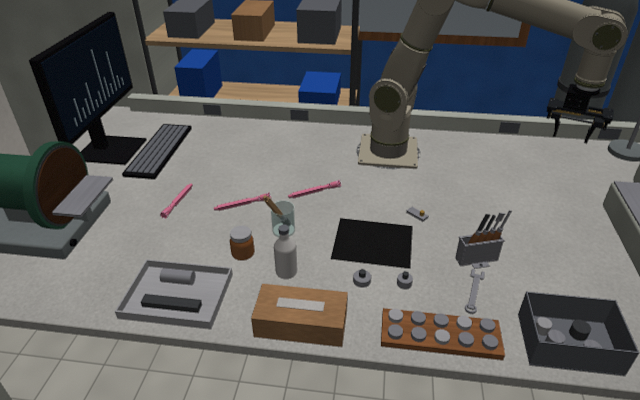

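View pics/top0.png

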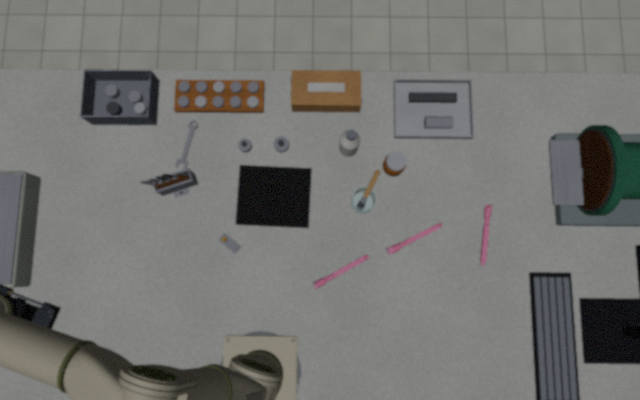

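The scene shows the beaker and brush at scene (283,217), top (363,200), with the butt at top (377,172). The holder is at top (175,182) and the mat lies between them; the pink look-alikes are well clear. Next I'll enlarge the crops and measure roughly.

```bash
cat > h.py <<'E'
import numpy as np,cv2
from bench import r,vision
from scipy.spatial.transform import Rotation as R
def cal(n):
    c=vision.get_calibration(n);return c["camera_matrix"],cv2.Rodrigues(c["rvec"])[0],np.ravel(c["tvec"])
def ray(c,uv):
    K,Rm,t=c;d=Rm.T@np.linalg.inv(K)@np.array([uv[0],uv[1],1.]);return -Rm.T@t,d
def onz(c,uv,z):
    o,d=ray(c,uv);return o+d*(z-o[2])/d[2]
def tri(c1,u1,c2,u2):
    o1,d1=ray(c1,u1);o2,d2=ray(c2,u2)
    k=np.linalg.lstsq(np.c_[d1,-d2],o2-o1,rcond=None)[0]
    a=o1+d1*k[0];b=o2+d2*k[1];return (a+b)/2,np.linalg.norm(a-b)
def proj(c,p):
    K,Rm,t=c;q=K@(Rm@np.asarray(p)+t);return q[:2]/q[2]
def cloud(c,d):
    K,Rm,t=c;v,u=np.mgrid[:d.shape[0],:d.shape[1]]
    p=np.stack([(u-K[0,2])/K[0,0]*d,(v-K[1,2])/K[1,1]*d,d],-1);return (p-t)@Rm
def rows(P,Q=None):
    "print shift/turn in units from the current pose to TCP P, orientation Q(Rotation)"
    s=r.read_state();C=R.from_quat(s["eef_rot"]);v=C.inv().apply(np.asarray(P)-s["ee_pos"])/.25
    w=(C.inv()*(Q or C)).as_rotvec();print("shift",v.round(3),"turn",(w/1.5).round(3),"deg",np.degrees(np.linalg.norm(w)).round(1))
E
python3 - <<'E'
from h import *
im={n:cv2.imread(f"pics/{n}0.png") for n in("scene","top")}
def crop(n,u,v,w,h,k):return cv2.resize(im[n][v:v+h,u:u+w],None,fx=k,fy=k,interpolation=cv2.INTER_CUBIC)
a=np.hstack([crop("scene",240,180,80,60,5),crop("top",330,150,80,60,5)])
b=np.hstack([crop("scene",445,200,80,60,5),crop("top",135,155,80,60,5)])
cv2.imwrite("pics/crop.png",np.vstack([a,b]))
T=cal("top");S=cal("scene")
for n,uv,z in [("beaker",(363,200),.0),("holder",(175,182),.084),("mat",(274,197),.003),("mat c1",(240,166),.003),("bottle",(349,143),.15),("jar",(395,163),.08),("gauge",(230,243),.02),("sa",(245,145),.03),("sb",(281,144),.03)]:print(n,onz(T,uv,z).round(3))
print(tri(S,(267,197),T,(377,172)))
E
```

```text
beaker [ 0.548 -0.328  0.   ]
holder [0.588 0.271 0.084]
mat [ 0.555 -0.035  0.003]
mat c1 [0.658 0.081 0.003]
bottle [ 0.701 -0.274  0.15 ]
jar [ 0.656 -0.424  0.08 ]
gauge [0.401 0.102 0.02 ]
sa [0.723 0.062 0.03 ]
sb [ 0.728 -0.056  0.03 ]
(array([ 0.60576466, -0.3528375 ,  0.17665412]), np.float64(0.005260833244557327))
```

View pics/crop.png

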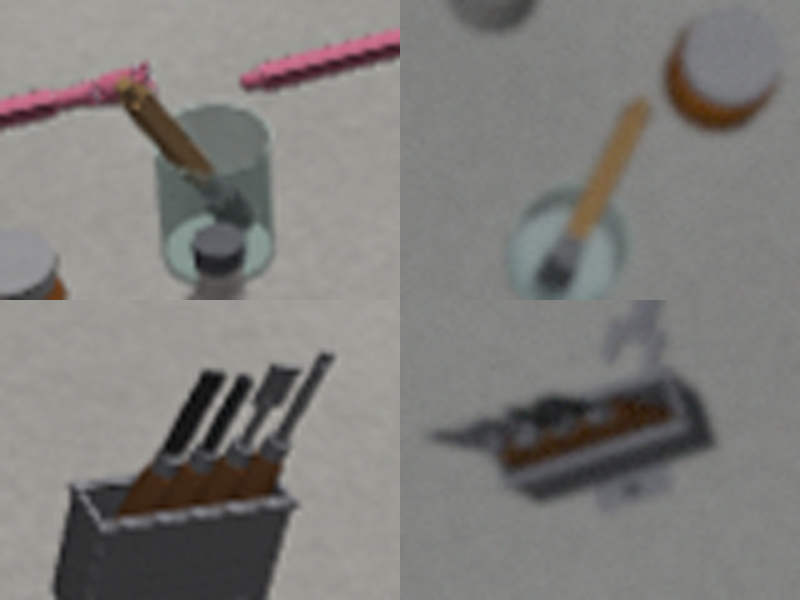

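Crop: the butt is at scene (265.6,197.6) and top (378,170); handle leans away and to the right, gripped zone clear of the jar. The holder tools lean left, with the gap at the right end. Next I'll fit the handle axis.

```bash
python3 - <<'E'
from h import *
P={}
for n,(u0,v0,w,h) in {"scene":(260,190,35,30),"top":(355,165,30,40)}.items():
    im=cv2.imread(f"pics/{n}0.png");d=np.load(f"{n}0.npy");c=cal(n)
    hsv=cv2.cvtColor(im,cv2.COLOR_BGR2HSV);m=cv2.inRange(hsv,(8,80,60),(25,255,255));k=np.zeros_like(m);k[v0:v0+h,u0:u0+w]=1;m=m*k
    p=cloud(c,d)[m>0];p=p[(p[:,2]>.06)&(p[:,2]<.2)]
    ys,xs=np.nonzero(m);cc=np.c_[xs,ys].astype(float);mu=cc.mean(0);e=np.linalg.svd(cc-mu)[2][0]
    t=(cc-mu)@e;P[n]=(c,mu,e,mu+e*t.min(),mu+e*t.max());print(n,len(cc),mu,e,P[n][3:],)
    if len(p)>10:
        q=p.mean(0);a=np.linalg.svd(p-q)[2][0];print(q.round(4),a.round(3),"tilt",np.degrees(np.arccos(abs(a[2]))))
# plane intersection
def nrm(n):
    c,mu,e,a,b=P[n];o,d1=ray(c,mu);d2=ray(c,mu+5*e)[1];v=np.cross(d1,d2);return o,v/np.linalg.norm(v)
o1,n1=nrm("scene");o2,n2=nrm("top");a=np.cross(n1,n2);a/=np.linalg.norm(a);a*=np.sign(a[2])
pt=np.linalg.lstsq(np.array([n1,n2,a]),np.array([n1@o1,n2@o2,0]),rcond=None)[0]
print("axis",a,"tilt",np.degrees(np.arccos(a[2])),"az",np.degrees(np.arctan2(a[1],a[0])))
for z in (.1,.13,.178):print((pt+a*(z-pt[2])/a[2]).round(4))
for n in P:
  print(n,[onz(P[n][0],e,.175).round(4) for e in P[n][3:]])
E
```

```text
scene 102 [271.8627451  204.64705882] [0.67420891 0.73854068] (array([263.98303793, 196.01548456]), array([280.67327096, 214.29826878]))
[ 0.5947 -0.34    0.1406] [-0.446  0.256 -0.858] tilt 30.934127110686795
top 118 [371.94067797 182.57627119] [-0.48508253  0.87446838] (array([382.2339641 , 164.02034976]), array([364.61329883, 195.78549026]))
[ 0.5779 -0.3417  0.1398] [-0.456  0.215 -0.863] tilt 30.29066929113951
axis [ 0.45005098 -0.24746821  0.8580289 ] tilt 30.904016443348045 az -28.804945042292314
[ 0.5652 -0.3353  0.1   ]
[ 0.581  -0.3439  0.13  ]
[ 0.6061 -0.3577  0.178 ]
scene [array([ 0.6   , -0.3607,  0.175 ]), array([ 0.6789, -0.294 ,  0.175 ])]
top [array([ 0.631 , -0.3715,  0.175 ]), array([ 0.5347, -0.3184,  0.175 ])]
```

```bash
python3 - <<'E'
from h import *
s=r.read_state();C=R.from_quat(s["eef_rot"]);print("tool axes cols\n",C.as_matrix().round(3))
K,Rm,t=cal("wrist");o=-Rm.T@t;print(K.round(1),"cam in tool",C.inv().apply(o-s["ee_pos"]).round(4),"fwd in tool",C.inv().apply(Rm[2]).round(3),"right",C.inv().apply(Rm[0]).round(3))
rows((.40,.42,.36));rows((.53,.2,.36))
E
```

```text
tool axes cols
 [[-0.     0.335  0.942]
 [-0.001  0.942 -0.335]
 [-1.    -0.001  0.   ]]
[[312.4   0.  321. ]
 [  0.  312.4 202.1]
 [  0.    0.    1. ]] cam in tool [-0.1625 -0.0008 -0.0742] fwd in tool [ 0.962 -0.     0.272] right [ 0.     1.    -0.001]
shift [-0.552 -0.38   0.944] turn [0. 0. 0.] deg 0.0
shift [-0.551 -1.035  1.729] turn [0. 0. 0.] deg 0.0
```

```bash
python3 -m pendant '-0.3 0 0.2 0 0 0;-0.4 -0.2 0.5 0 0 0;-0.4 -0.3 0.7 0 0 0;-0.4 -0.38 0.94 0 0 0;-0.4 -0.38 0.94 0 0 0;-0.4 -0.38 0.94 0 0 0;-0.4 -0.38 0.94 0 0 0' -0.2
python3 -m pendant '0 -0.2 0.2 0 0 0;0 -0.4 0.4 0 0 0;0.05 -0.5 0.6 0 0 0;0.1 -0.6 0.7 0 0 0;0.2 -0.6 0.7 0 0 0;0.2 -0.6 0.7 0 0 0;0.2 -0.6 0.7 0 0 0'
python3 - <<'E'
from h import *
s=r.read_state();print(s["time"],s["ee_pos"],s["joint_positions"].round(2))
c=cal("wrist");p,d=vision.camera("wrist");cv2.imwrite("pics/w1.png",p);np.savez("w1.npz",d=d,K=c[0],R=c[1],t=c[2])
E
```

```text
time: 0.8
ee_pos: [0.4042, 0.4157, 0.3235]
eef_rot: [0.123, 0.695, -0.124, 0.697]
ft_force: [-0.0, 0.0, 0.5]
width: 0.0396
time: 1.5
ee_pos: [0.5132, 0.2205, 0.2716]
eef_rot: [0.12, 0.697, -0.121, 0.696]
ft_force: [0.0, 1.0, 0.4]
width: 0.0346
1.5 [0.51315639 0.22046142 0.27164611] [-0.7   0.16  0.24  1.58 -0.04  1.41  0.77]
```

View pics/w1.png

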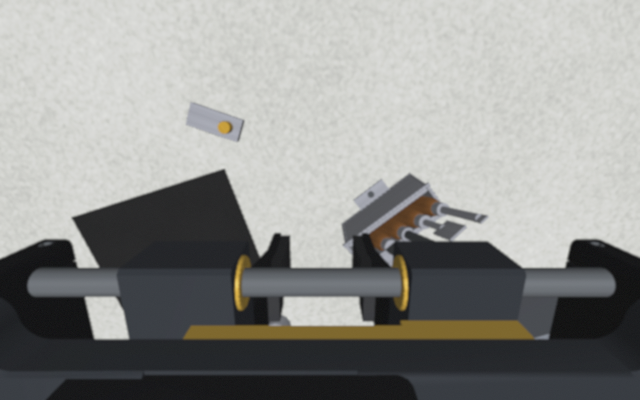

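The wrist view shows the holder at (390,215), partly hidden by the fingers. I'll shift away from the robot to get it in clear view.

```bash
python3 -m pendant '0 0.1 0.2 0 0 0;0 0.2 0.4 0 0 0;0 0.26 0.5 0 0 0;0 0.26 0.5 0 0 0;0 0.26 0.5 0 0 0'
python3 - <<'E'
from h import *
s=r.read_state();print(s["time"],s["ee_pos"],s["joint_positions"].round(2))
c=cal("wrist");p,d=vision.camera("wrist");cv2.imwrite("pics/w2.png",p);np.savez("w2.npz",d=d,K=c[0],R=c[1],t=c[2])
u,v=proj(c,(.588,.271,.084)).astype(int);print(u,v)
u=np.clip(u-80,0,480);v=np.clip(v-60,0,280)
cv2.imwrite("pics/w2c.png",cv2.resize(p[v:v+120,u:u+160],None,fx=5,fy=5,interpolation=cv2.INTER_CUBIC));print(u,v)
E
```

```text
time: 2.05
ee_pos: [0.6529, 0.2419, 0.2717]
eef_rot: [0.119, 0.697, -0.12, 0.697]
ft_force: [-0.3, -0.2, -0.2]
width: 0.0348
2.05 [0.65293333 0.24192533 0.27171892] [-0.6   0.48  0.28  1.17 -0.13  1.5   0.89]
327 117
247 57
```

View pics/w2c.png

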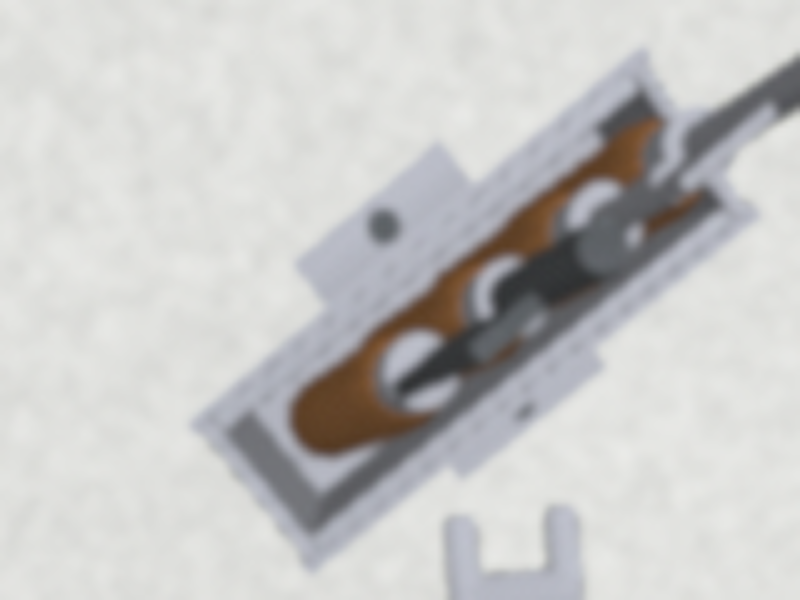

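Crop: the rim corners are at (195,422), (312,570), (755,213) and (643,50). The gap is at the lower-left end.

```bash
python3 - <<'E'
from h import *
f=np.load("w2.npz");c=(f["K"],f["R"],f["t"]);cl=cloud(c,f["d"])
cr=np.array([(195,422),(312,570),(755,213),(643,50)])/5+np.array([247,57])
W=np.array([onz(c,u,.084) for u in cr]);print(W.round(4))
print("sides",[np.linalg.norm(W[i]-W[(i+1)%4]).round(4) for i in range(4)])
ctr=W.mean(0);ax=(W[2]+W[3]-W[0]-W[1]);yaw=np.arctan2(ax[1],ax[0]);print("ctr",ctr.round(4),"x-axis yaw",np.degrees(yaw), "from +y", np.degrees(yaw)-90)
h=np.array([np.cos(yaw),np.sin(yaw),0]);print("mouth",(ctr-h*(57-11)/1000).round(4))
# rim height from depth, walls in the cloud
z=cl[...,2];m=(np.linalg.norm(cl[...,:2]-ctr[:2],axis=-1)<.075)&(z>.075)&(z<.092)
q=(cl[m]-ctr);lx=q@h;ly=q@np.cross([0,0,1],h);e=(np.abs(ly)>14)|(lx<-.054);e=(lx<-.05)|(np.abs(ly)>.0155)
print(e.sum(),"rim z med",np.median(cl[m][e][:,2]),"lx",np.percentile(lx[e],[1,99]).round(4),"ly",np.percentile(ly[e],[1,99]).round(4))
# other view check: rim corners in scene & top
for n in("scene","top"):print(n,[proj(cal(n),w).round(1) for w in W])
s=r.read_state();print("mat cloud z", np.median(z[(np.abs(cl[...,0]-.55)<.05)&(np.abs(cl[...,1])<.05)]))
E
```

```text
[[0.5973 0.2196 0.084 ]
 [0.6369 0.2326 0.084 ]
 [0.596  0.3481 0.084 ]
 [0.5572 0.3348 0.084 ]]
sides [np.float64(0.0417), np.float64(0.1224), np.float64(0.041), np.float64(0.122)]
ctr [0.5969 0.2838 0.084 ] x-axis yaw 109.3354582707226 from +y 19.335458270722597
mouth [0.6121 0.2404 0.084 ]
1530 rim z med 0.08388482543394471 lx [-0.0618  0.0596] ly [-0.0213  0.0225]
scene [array([459.2, 235.9]), array([465. , 245.3]), array([504.3, 239.5]), array([497.7, 230.5])]
top [array([191.4, 179.1]), array([187.8, 166.8]), array([150.6, 179.2]), array([154.1, 191.4])]
mat cloud z 0.0036280494077035384
```

```bash
python3 -m pendant '0 -0.2 0 0 0 0;0 -0.4 -0.05 0 0 0;-0.05 -0.6 -0.1 0 0 0;-0.1 -0.8 -0.1 0 0 0;-0.1 -0.95 -0.1 0 0 0;-0.1 -0.95 -0.1 0 0 0;-0.1 -0.95 -0.1 0 0 0' 0.1
python3 -m pendant '0 -0.2 -0.05 0 0 0;0 -0.4 -0.1 0 0 0;0 -0.6 -0.15 0 0 0;0 -0.8 -0.2 0 0 0;0 -0.95 -0.2 0 0 0;0 -0.95 -0.2 0 0 0;0 -0.95 -0.2 0 0 0'
python3 - <<'E'
from h import *
s=r.read_state();print(s["time"],s["ee_pos"],s["joint_positions"].round(2))
def ori(az,p):
    az,p=np.radians([az,p]);x=np.array([np.cos(p)*np.cos(az),np.cos(p)*np.sin(az),-np.sin(p)]);y=np.array([-np.sin(az),np.cos(az),0])
    return R.from_matrix(np.c_[x,y,np.cross(x,y)])
G=np.array([.606,-.357,.178])-.05*np.array([.453,-.243,.86])
Q=ori(-28.5,40);d=Q.as_matrix()[:,0];print(G,d)
rows(G-.14*d,Q)
E
```

```text
time: 2.8
ee_pos: [0.5492, 0.0248, 0.2992]
eef_rot: [0.121, 0.696, -0.119, 0.698]
ft_force: [0.8, 0.5, 0.6]
width: 0.0477
time: 3.5
ee_pos: [0.4237, -0.1813, 0.2979]
eef_rot: [0.12, 0.696, -0.12, 0.697]
ft_force: [0.2, 0.5, -0.8]
width: 0.0477
3.5 [ 0.4237093  -0.18130197  0.29793648] [-0.27 -0.11  0.54  1.77  0.06  1.46  1.49]
[ 0.58335 -0.34485  0.135  ] [ 0.67321297 -0.36552482 -0.64278761]
shift [ 0.292 -0.337  0.396] turn [ 0.097 -0.58  -0.046] deg 50.7
```

```bash
python3 -m pendant '0 -0.1 0.1 0.02 -0.1 -0.01;0.05 -0.2 0.2 0.04 -0.2 -0.02;0.1 -0.3 0.3 0.06 -0.3 -0.03;0.2 -0.34 0.4 0.08 -0.4 -0.04;0.29 -0.34 0.4 0.1 -0.5 -0.046;0.29 -0.34 0.4 0.1 -0.58 -0.046;0.29 -0.34 0.4 0.1 -0.58 -0.046;0.29 -0.34 0.4 0.1 -0.58 -0.046'
cat >> h.py <<'E'
def ori(az,p,s=1):
    az,p=np.radians([az,p]);x=np.array([np.cos(p)*np.cos(az),np.cos(p)*np.sin(az),-np.sin(p)]);y=s*np.array([-np.sin(az),np.cos(az),0])
    return R.from_matrix(np.c_[x,y,np.cross(x,y)])
def snap(fn,n="wrist"):
    c=cal(n);p,d=vision.camera(n);cv2.imwrite(f"pics/{fn}.png",p);np.savez(f"{fn}.npz",d=d,K=c[0],R=c[1],t=c[2]);return c,p,d
def st():
    s=r.read_state();print(round(s["time"],2),s["ee_pos"].round(4),"q",s["joint_positions"].round(2),"F",s["ft_force"].round(1),"w",round(s["width"],4));return s
E
python3 - <<'E'
from h import *
st();c,p,d=snap("w3")
Q=ori(-28.5,40);G=np.array([.606,-.357,.178])-.05*np.array([.453,-.243,.86]);x=Q.as_matrix()[:,0];rows(G+.016*x,Q)
hsv=cv2.cvtColor(p,cv2.COLOR_BGR2HSV);m=cv2.inRange(hsv,(8,80,60),(25,255,255))
cl=cloud(c,d);m&=((cl[...,2]>.1)&(cl[...,2]<.2)&(np.linalg.norm(cl[...,:2]-G[:2],axis=-1)<.06)).astype(np.uint8)*255
q=cl[m>0];print(len(q))
if len(q)>20:
    mu=q.mean(0);a=np.linalg.svd(q-mu)[2][0];a*=np.sign(a[2]);print(mu,a,"at z .135",mu+a*(.135-mu[2])/a[2],"zmax",q[:,2].max())
print(proj(c,G),proj(c,(.606,-.357,.178)))
E
```

```text
time: 4.3
ee_pos: [0.4891, -0.2953, 0.2247]
eef_rot: [0.085, 0.333, -0.233, 0.91]
ft_force: [0.4, -1.4, 0.3]
width: 0.0477
4.3 [ 0.4891 -0.2953  0.2247] q [ 0.09 -0.34  0.29  2.38  0.67  0.27  0.91] F [ 0.4 -1.4  0.3] w 0.0477
shift [ 0.622  0.007 -0.01 ] turn [-0.001 -0.001  0.002] deg 0.2
1537
[ 0.58110541 -0.3415147   0.14110473] [ 0.46007317 -0.22119758  0.85988622] at z .135 [ 0.57783914 -0.33994432  0.135     ] zmax 0.18693390235130192
[323.4597078  191.35356656] [323.56895282 240.77550715]
```

View pics/w3.png

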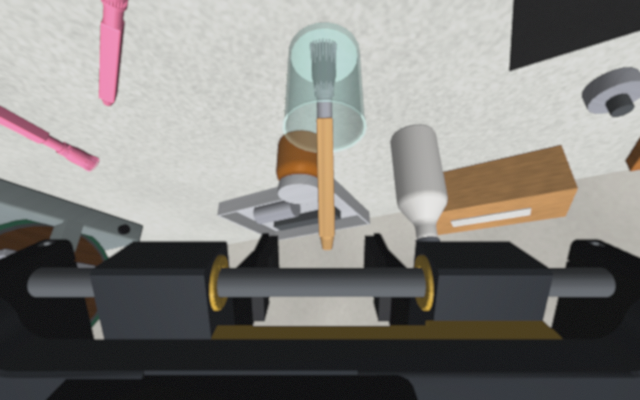

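The wrist view shows the brush handle from (325,118) to (327,245), midway between the fingers and matching the prediction. I'll advance and grip.

```bash
python3 -m pendant '0.15 0.01 0 0 0 0;0.3 0.01 -0.01 0 0 0;0.42 0.01 -0.01 0 0 0;0.52 0.01 -0.01 0 0 0;0.58 0.01 -0.01 0 0 0;0.62 0.01 -0.01 0 0 0;0.62 0.01 -0.01 0 0 0;0.62 0.01 -0.01 0 0 0'
python3 -m pendant '0 0 0 0 0 0;0 0 0 0 0 0;0 0 0 0 0 0;0 0 0 0 0 0;0 0 0 0 0 0;0 0 0 0 0 0' -1 35
python3 - <<'E'
from h import *
s=st();a=np.array([.456,-.235,.858]);print("lift .13 along axis:");rows(s["ee_pos"]+.13*a);
E
```

```text
time: 5.15
ee_pos: [0.5913, -0.3512, 0.1326]
eef_rot: [0.079, 0.33, -0.237, 0.91]
ft_force: [0.0, -0.1, -0.1]
width: 0.0478
time: 5.75
ee_pos: [0.5864, -0.3501, 0.1298]
eef_rot: [0.08, 0.333, -0.237, 0.909]
ft_force: [-0.5, 0.2, 1.9]
width: 0.0159
5.75 [ 0.5864 -0.3501  0.1298] q [ 0.76  0.16 -0.33  2.2   2.26  0.13 -0.69] F [-0.5  0.2  1.9] w 0.0159
lift .13 along axis:
shift [-0.083  0.002  0.513] turn [0. 0. 0.] deg 0.0
```

```bash
python3 -m pendant '-0.01 0 0.06 0 0 0;-0.02 0 0.12 0 0 0;-0.03 0 0.2 0 0 0;-0.05 0 0.3 0 0 0;-0.065 0 0.4 0 0 0;-0.08 0 0.5 0 0 0;-0.08 0 0.5 0 0 0;-0.08 0 0.5 0 0 0'
python3 - <<'E'
from h import *
s=st();c,p,d=snap("w4");print(R.from_quat(s["eef_rot"]).as_matrix().round(3))
rows(s["ee_pos"]+[-.1,.15,.03],ori(-28.5,90))
E
```

```text
time: 6.55
ee_pos: [0.6403, -0.3814, 0.2318]
eef_rot: [0.079, 0.334, -0.24, 0.908]
ft_force: [-0.4, -0.1, -0.6]
width: 0.016
6.55 [ 0.6403 -0.3814  0.2318] q [ 0.9   0.14 -0.48  1.96  0.59  0.22  1.  ] F [-0.4 -0.1 -0.6] w 0.016
[[ 0.661  0.489  0.568]
 [-0.384  0.872 -0.304]
 [-0.645 -0.017  0.764]]
shift [-0.567  0.322 -0.337] turn [-0.002  0.584  0.013] deg 50.2
```

View pics/w4.png

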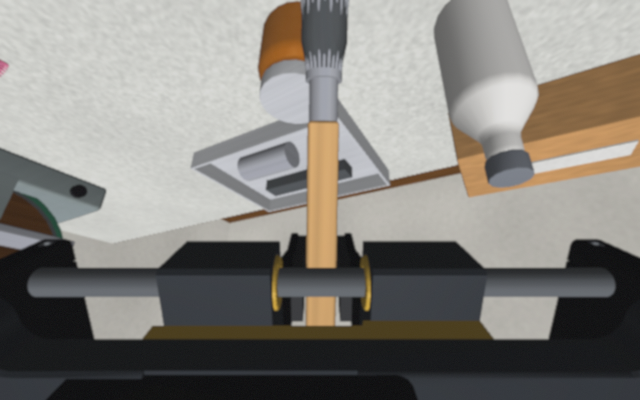

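The brush is held squarely by the handle and clear of the beaker. I'll lift it straight up, then carry it over the mat to re-grip it nearer the ferrule, since my present grip is too low for the final insertion.

```bash
python3 -m pendant '-0.05 0 0.06 0 0 0;-0.1 0 0.12 0 0 0;-0.15 0 0.18 0 0 0;-0.2 0 0.24 0 0 0;-0.2 0 0.24 0 0 0'
python3 - <<'E'
from h import *
s=st();rows((.572,-.082,.25),ori(109.3,78,-1));rows(s["ee_pos"],ori(109.3,78,-1))
E
```

```text
time: 7.1
ee_pos: [0.642, -0.3814, 0.3133]
eef_rot: [0.078, 0.331, -0.242, 0.909]
ft_force: [1.3, -1.1, -1.0]
width: 0.0156
7.1 [ 0.642  -0.3814  0.3133] q [ 1.04  0.07 -0.61  1.86  0.29  0.36  1.29] F [ 1.3 -1.1 -1. ] w 0.0156
shift [-0.488  0.91  -0.714] turn [ 0.48   0.696 -0.154] deg 73.8
shift [0. 0. 0.] turn [ 0.48   0.696 -0.154] deg 73.8
```

```bash
python3 -m pendant '-0.06 0.1 -0.1 0.05 0.07 -0.01;-0.12 0.2 -0.2 0.11 0.15 -0.03;-0.18 0.32 -0.3 0.17 0.24 -0.05;-0.24 0.45 -0.4 0.23 0.33 -0.07;-0.3 0.58 -0.5 0.29 0.42 -0.09;-0.36 0.7 -0.6 0.35 0.5 -0.11;-0.43 0.82 -0.7 0.41 0.59 -0.13;-0.488 0.91 -0.714 0.46 0.67 -0.15'
python3 - <<'E'
from h import *
s=st();rows((.572,-.082,.12),ori(109.3,78,-1))
E
```

```text
time: 7.9
ee_pos: [0.5691, -0.0785, 0.2458]
eef_rot: [0.422, 0.621, -0.361, 0.553]
ft_force: [0.9, 0.4, -0.5]
width: 0.0154
7.9 [ 0.5691 -0.0785  0.2458] q [ 0.71  0.34 -0.73  1.49  0.1   1.43  0.39] F [ 0.9  0.4 -0.5] w 0.0154
shift [ 0.497 -0.004  0.081] turn [ 0.039  0.054 -0.006] deg 5.8
```

```bash
python3 -m pendant '0.1 0 0.02 0.04 0.054 -0.006;0.25 0 0.04 0.04 0.054 -0.006;0.4 0 0.06 0.04 0.054 -0.006;0.5 0 0.08 0.04 0.054 -0.006;0.5 0 0.08 0.04 0.054 -0.006;0.5 0 0.08 0.04 0.054 -0.006'
cat >> h.py <<'E'
def wood(c,p,d,lo,hi,ctr,rad):
    hsv=cv2.cvtColor(p,cv2.COLOR_BGR2HSV);m=cv2.inRange(hsv,(8,80,60),(25,255,255));cl=cloud(c,d)
    m=(m>0)&(cl[...,2]>lo)&(cl[...,2]<hi)&(np.linalg.norm(cl[...,:2]-np.array(ctr)[:2],axis=-1)<rad);q=cl[m]
    mu=q.mean(0);a=np.linalg.svd(q-mu)[2][0];t=(q-mu)@a;t0,t1=np.percentile(t,[1,99]);return len(q),mu,a,mu+a*t0,mu+a*t1
E
python3 - <<'E'
from h import *
s=st()
for n in("wrist","top","scene"):
    c,p,d=snap("m1"+n,n);print(n,wood(c,p,d,.05,.25,s["ee_pos"],.12))
print(R.from_quat(s["eef_rot"]).as_matrix().round(3))
E
```

```text
time: 8.5
ee_pos: [0.5753, -0.0844, 0.1212]
eef_rot: [0.45, 0.632, -0.364, 0.516]
ft_force: [0.6, 1.6, -0.2]
width: 0.0156
8.5 [ 0.5753 -0.0844  0.1212] q [ 0.71  0.48 -0.69  1.59  0.12  1.25  0.36] F [ 0.6  1.6 -0.2] w 0.0156
wrist (11925, array([ 0.57167256, -0.07295308,  0.18217874]), array([ 0.10110079, -0.238081  ,  0.96596898]), array([ 0.56577399, -0.0590626 ,  0.1258207 ]), array([ 0.57615572, -0.0835104 ,  0.22501309]))
top (94, array([ 0.55809804, -0.04654322,  0.14266875]), array([ 0.06897751,  0.44034571, -0.89517471]), array([ 0.55205538, -0.08511899,  0.22108908]), array([ 0.55952109, -0.0374586 ,  0.12420072]))
scene (106, array([ 0.58181708, -0.07722741,  0.14163756]), array([ 0.27564732, -0.96078753,  0.03009781]), array([ 0.56511004, -0.01899389,  0.13981333]), array([ 0.59930616, -0.13818682,  0.14354719]))
[[-0.063  0.944  0.325]
 [ 0.194  0.331 -0.924]
 [-0.979  0.005 -0.203]]
```

```bash
python3 -m pendant '0.1 0 0.02 0 0.035 0;0.2 0 0.04 0 0.035 0;0.3 0 0.06 0 0.035 0;0.37 0 0.077 0 0.035 0;0.41 0 0.085 0 0.035 0;0.434 0 0.09 0 0.035 0;0.434 0 0.09 0 0.035 0;0.434 0 0.09 0 0.035 0'
python3 - <<'E'
from h import *
s=st();print(r.read_state()["torque"].round(2))
c,p,d=snap("m2scene","scene");n,mu,a,e0,e1=wood(c,p,d,.005,.06,s["ee_pos"],.12);print(n,mu.round(4),a.round(3),e0.round(4),e1.round(4))
E
```

```text
time: 9.45
ee_pos: [0.577, -0.0839, 0.0116]
eef_rot: [0.46, 0.645, -0.35, 0.5]
ft_force: [0.0, -0.3, -1.1]
width: 0.0159
9.45 [ 0.577  -0.0839  0.0116] q [ 0.69  0.64 -0.65  1.63  0.15  1.09  0.38] F [ 0.  -0.3 -1.1] w 0.0159
[-0.38 -0.15  0.05]
83 [ 0.5763 -0.0699  0.0211] [ 0.304 -0.949 -0.085] [ 0.5602 -0.02    0.0256] [ 0.5988 -0.1402  0.0147]
```

```bash
python3 -m pendant '0.006 0 0.002 0 0 0;0.012 0 0.003 0 0 0;0.012 0 0.003 0 0 0;0.012 0 0.003 0 0 0'
python3 -m pendant '0 0 0 0 0 0;0 0 0 0 0 0;0 0 0 0 0 0;0 0 0 0 0 0' -0.2 35
python3 - <<'E'
from h import *
s=st();print(R.from_quat(s["eef_rot"]).as_matrix().round(3));rows(s["ee_pos"]+[0,0,.1])
E
```

```text
time: 9.9
ee_pos: [0.5765, -0.084, 0.0079]
eef_rot: [0.46, 0.645, -0.351, 0.5]
ft_force: [-2.0, -0.3, 2.7]
width: 0.0157
time: 10.3
ee_pos: [0.5762, -0.0837, 0.0075]
eef_rot: [0.46, 0.645, -0.351, 0.499]
ft_force: [0.5, -0.5, 0.3]
width: 0.0332
10.3 [ 0.5762 -0.0837  0.0075] q [ 0.69  0.65 -0.65  1.64  0.16  1.08  0.38] F [ 0.5 -0.5  0.3] w 0.0332
[[-0.079  0.943  0.322]
 [ 0.243  0.331 -0.912]
 [-0.967  0.007 -0.255]]
shift [-0.387  0.003 -0.102] turn [0. 0. 0.] deg 0.0
```

```bash
python3 -m pendant '-0.1 0 0 0 0 0;-0.25 0 0 0 0 0;-0.4 0 0 0 0 0;-0.5 0 0 0 0 0;-0.5 0 0 0 0 0;-0.5 0 0 0 0 0'
python3 - <<'E'
from h import *
s=st()
for n in("wrist","top"):
    c,p,d=snap("m3"+n,n);k,mu,a,e0,e1=wood(c,p,d,.006,.04,(.577,-.084,0),.12);a*=np.sign(a[1]);print(n,k,mu.round(4),a.round(3),"az",np.degrees(np.arctan2(a[1],a[0])),e0.round(4),e1.round(4))
E
```

```text
time: 10.9
ee_pos: [0.5862, -0.1142, 0.1284]
eef_rot: [0.46, 0.645, -0.351, 0.5]
ft_force: [-0.7, 0.5, -0.6]
width: 0.0351
10.9 [ 0.5862 -0.1142  0.1284] q [ 0.74  0.54 -0.68  1.5   0.1   1.32  0.43] F [-0.7  0.5 -0.6] w 0.0351
wrist 2404 [ 0.5736 -0.0794  0.0208] [-0.339  0.94   0.045] az 109.8300224986115 [ 0.5528 -0.0216  0.0235] [ 0.5955 -0.1399  0.0179]
top 143 [ 0.5643 -0.0604  0.0205] [-0.333  0.942  0.04 ] az 109.46235517858806 [ 0.5775 -0.098   0.0189] [ 0.5511 -0.0231  0.0221]
```

View pics/m3wrist.png

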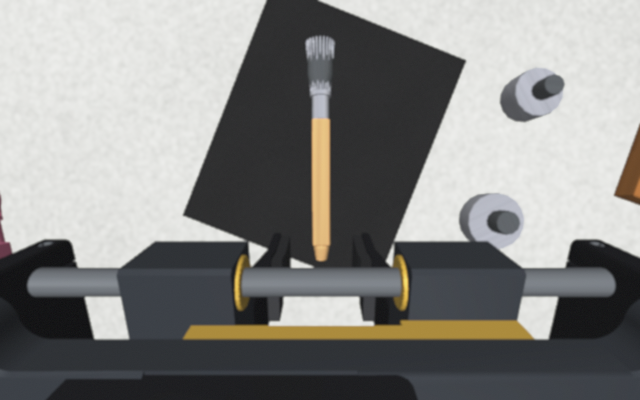

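The brush lies cleanly on the mat: butt (320,255), ferrule joint (320,120), head (320,60). I'll re-grip about 118 mm from the butt with the tool tilted 35° over the head, so that after a quarter turn it points down at the holder.

```bash
python3 - <<'E'
from h import *
Q=ori(-70.4,55);d=Q.as_matrix()[:,0];G=np.array([.5562,-.0313,.0148]);T=G+.0065*d;print(T,d)
rows(T-.1*d,Q)
E
```

```text
[ 0.55745065 -0.03481222  0.00947551] [ 0.19240712 -0.54034196 -0.81915204]
shift [ 0.283 -0.002 -0.509] turn [-0.003 -0.58  -0.003] deg 49.8
```

```bash
python3 -m pendant '0 0 -0.12 0 -0.1 0;0 0 -0.25 0 -0.2 0;0.05 0 -0.38 0 -0.3 0;0.15 0 -0.5 0 -0.4 0;0.28 0 -0.51 0 -0.5 0;0.28 0 -0.51 0 -0.58 0;0.28 0 -0.51 0 -0.58 0;0.28 0 -0.51 0 -0.58 0' 0
python3 - <<'E'
from h import *
st();Q=ori(-70.4,55);d=Q.as_matrix()[:,0];G=np.array([.5562,-.0313,.0148]);T=G+.0065*d;rows(T,Q)
c,p,d=snap("m4wrist");k,mu,a,e0,e1=wood(c,p,d,.006,.04,(.577,-.084,0),.12);print(k,mu.round(4),a.round(3),e0.round(4),e1.round(4))
E
```

```text
time: 11.8
ee_pos: [0.5386, 0.0203, 0.0918]
eef_rot: [0.268, 0.377, -0.511, 0.725]
ft_force: [0.4, -0.9, -0.2]
width: 0.0432
11.8 [0.5386 0.0203 0.0918] q [ 0.07  0.38 -0.66  1.92  0.88  1.25 -0.67] F [ 0.4 -0.9 -0.2] w 0.0432
shift [ 0.404 -0.004  0.002] turn [-0.002 -0.001 -0.001] deg 0.2
1108 [ 0.5684 -0.0639  0.0219] [ 0.34  -0.94  -0.032] [ 0.5525 -0.02    0.0234] [ 0.5919 -0.1292  0.0197]
```

Consistent with the earlier fit. Now descend and grip.

```bash
python3 -m pendant '0.1 -0.004 0 0 0 0;0.2 -0.004 0 0 0 0;0.28 -0.004 0 0 0 0;0.34 -0.004 0 0 0 0;0.38 -0.004 0 0 0 0;0.4 -0.004 0 0 0 0;0.4 -0.004 0 0 0 0;0.4 -0.004 0 0 0 0'
python3 -m pendant '0 0 0 0 0 0;0 0 0 0 0 0;0 0 0 0 0 0;0 0 0 0 0 0;0 0 0 0 0 0;0 0 0 0 0 0' -1 50
python3 - <<'E'
from h import *
s=st();rows(s["ee_pos"]+[0,0,.2]);rows(s["ee_pos"]+[0,0,.2],ori(109.6,35,-1))
E
```

```text
time: 12.65
ee_pos: [0.5585, -0.0347, 0.012]
eef_rot: [0.269, 0.375, -0.511, 0.725]
ft_force: [-0.3, -0.3, 0.2]
width: 0.0434
time: 13.25
ee_pos: [0.5582, -0.0352, 0.0115]
eef_rot: [0.269, 0.375, -0.512, 0.725]
ft_force: [0.5, 0.3, 1.3]
width: 0.0153
13.25 [ 0.5582 -0.0352  0.0115] q [ 0.1   0.5  -0.57  1.96  1.03  1.11 -0.74] F [0.5 0.3 1.3] w 0.0153
shift [-0.655  0.005  0.46 ] turn [0. 0. 0.] deg 0.0
shift [-0.655  0.005  0.46 ] turn [-0.002  1.048 -0.006] deg 90.1
```

```bash
python3 -m pendant '0 0 0 0 0 0;0 0 0 0 0 0;0.005 0 0 0 0 0;0.01 0 0 0 0 0;0.012 0 0 0 0 0;0.012 0 0 0 0 0' -0.4 20
python3 -m pendant '0 0 0 0 0 0;0 0 0 0 0 0;0 0 0 0 0 0;0 0 0 0 0 0;0 0 0 0 0 0' -1 60
python3 -m pendant '-0.15 0 0.1 0 0 0;-0.3 0 0.2 0 0 0;-0.45 0 0.3 0 0 0;-0.6 0 0.42 0 0 0;-0.65 0 0.46 0 0 0;-0.65 0 0.46 0 0 0'
python3 - <<'E'
from h import *
s=st();rows((.60,.12,.32),ori(109.4,35,-1))
E
```

```text
time: 13.85
ee_pos: [0.5589, -0.0367, 0.0091]
eef_rot: [0.269, 0.375, -0.512, 0.725]
ft_force: [-1.2, 1.5, 1.8]
width: 0.0258
time: 14.35
ee_pos: [0.5588, -0.0371, 0.0091]
eef_rot: [0.269, 0.374, -0.512, 0.725]
ft_force: [-0.7, -0.8, 1.2]
width: 0.0158
time: 14.95
ee_pos: [0.5588, -0.0379, 0.2105]
eef_rot: [0.271, 0.373, -0.511, 0.725]
ft_force: [-0.3, 0.5, -1.1]
width: 0.0157
14.95 [ 0.5588 -0.0379  0.2105] q [ 0.21  0.2  -0.66  1.83  0.76  1.31 -0.37] F [-0.3  0.5 -1.1] w 0.0157
shift [-0.666  0.369 -0.193] turn [ 0.     1.049 -0.008] deg 90.1
```

```bash
python3 -m pendant '-0.12 0.05 0 0 0.095 0;-0.24 0.1 0 0 0.19 0;-0.36 0.15 -0.05 0 0.285 0;-0.48 0.2 -0.1 0 0.38 0;-0.58 0.25 -0.14 0 0.475 0;-0.66 0.3 -0.19 0 0.57 0;-0.66 0.37 -0.19 0 0.665 0;-0.66 0.37 -0.19 0 0.76 0'
python3 - <<'E'
from h import *
s=st();rows((.60,.12,.32),ori(109.4,35,-1))
E
```

```text
time: 15.75
ee_pos: [0.6009, 0.1196, 0.3149]
eef_rot: [0.503, 0.708, -0.284, 0.405]
ft_force: [0.0, 0.3, -1.5]
width: 0.015
15.75 [0.6009 0.1196 0.3149] q [ 0.5   0.49 -0.72  1.26 -0.21  1.59  0.16] F [ 0.   0.3 -1.5] w 0.015
shift [-0.016 -0.003 -0.013] turn [ 0.002  0.283 -0.003] deg 24.3
```

```bash
python3 -m pendant '-0.01 0 -0.01 0 0.095 0;-0.016 0 -0.013 0 0.19 0;-0.016 0 -0.013 0 0.283 0;-0.016 0 -0.013 0 0.283 0;-0.016 0 -0.013 0 0.283 0'
python3 - <<'E'
from h import *
s=st()
for n in("scene","wrist","top"):
    c,p,d=snap("i1"+n,n);k,mu,a,e0,e1=wood(c,p,d,.15,.36,s["ee_pos"],.1);a*=np.sign(a[2]);print(n,k,mu.round(4),a.round(3),e0.round(4),e1.round(4))
C=R.from_quat(s["eef_rot"]).as_matrix();print(C.round(3))
p=cv2.imread("pics/i1scene.png");u,v=proj(cal("scene"),s["ee_pos"]).astype(int);print(u,v)
a=cv2.resize(p[v-50:v+50,u-40:u+60],None,fx=4,fy=4,interpolation=2);b=cv2.resize(cv2.imread("pics/i1wrist.png"),(400,250));cv2.imwrite("pics/i1.png",np.hstack([a,cv2.copyMakeBorder(b,0,150,0,0,0)]))
E
```

```text
time: 16.25
ee_pos: [0.5995, 0.1192, 0.3197]
eef_rot: [0.551, 0.777, -0.175, 0.249]
ft_force: [0.2, 1.3, 0.7]
width: 0.0155
16.25 [0.5995 0.1192 0.3197] q [ 0.63  0.67 -0.77  1.23 -0.47  1.66  0.27] F [0.2 1.3 0.7] w 0.0155
scene 146 [0.6088 0.1127 0.2658] [ 0.062 -0.17   0.983] [0.613  0.1013 0.332 ] [0.6057 0.1212 0.2169]
wrist 1040 [0.6038 0.1073 0.2988] [ 0.004 -0.034  0.999] [0.6035 0.1097 0.2287] [0.6039 0.1055 0.3513]
top 14 [0.5965 0.1069 0.293 ] [ 0.152 -0.172  0.973] [0.6071 0.0949 0.3611] [0.5904 0.1138 0.2541]
[[-0.268  0.944  0.195]
 [ 0.769  0.331 -0.547]
 [-0.58   0.003 -0.814]]
435 166
```

View pics/i1.png

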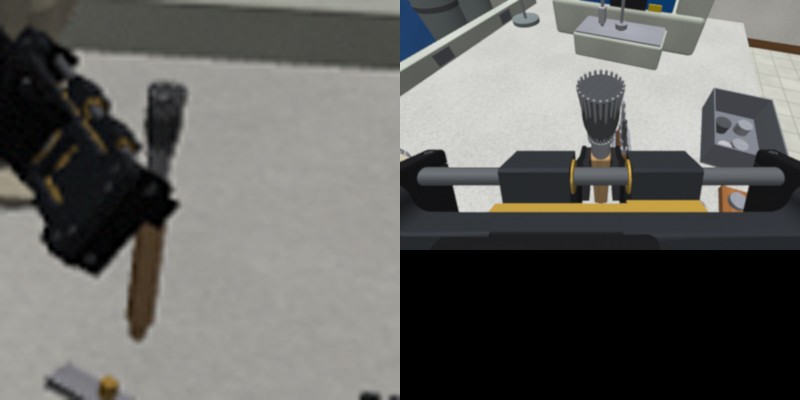

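```bash
cat >> h.py <<'E'
def onplane(c,uv,p0,n):
    o,d=ray(c,uv);return o+d*(np.dot(p0-o,n)/np.dot(d,n))
def handle(fn):
    "brush handle line in the jaw mid-plane from the scene picture: axis, butt and top of wood"
    s=r.read_state();C=R.from_quat(s["eef_rot"]).as_matrix();c=cal("scene");p=cv2.imread(f"pics/{fn}.png")
    m=cv2.inRange(cv2.cvtColor(p,cv2.COLOR_BGR2HSV),(5,70,30),(25,255,255));k=np.zeros_like(m)
    u,v=proj(c,s["ee_pos"]).astype(int);k[v-12:v+45,u-20:u+14]=255;m&=k
    n,l,stt,_=cv2.connectedComponentsWithStats(m);j=1+np.argmax(stt[1:,4]);y,x=np.nonzero(l==j)
    q=np.c_[x,y].astype(float);mu=q.mean(0);e=np.linalg.svd(q-mu)[2][0];e*=np.sign(e[1]);t=(q-mu)@e
    P=[onplane(c,mu+e*w,s["ee_pos"],C[:,1]) for w in (t.max()+.5,t.min()-.5)];a=P[1]-P[0];L=np.linalg.norm(a);a/=L
    h=C[:,0]*[1,1,0];h/=np.linalg.norm(h);print(len(q),"butt",P[0].round(4),"woodtop",P[1].round(4),"len",L.round(4),"lean to holder +x deg",np.degrees(np.arctan2(a@h,a[2])).round(1),"butt rel TCP along h",((P[0]-s["ee_pos"])@h).round(4),"z",(P[0]-s["ee_pos"])[2].round(4));return P,a
E
python3 - <<'E'
from h import *
handle("i1scene")
c=cal("scene");s=r.read_state();C=R.from_quat(s["eef_rot"]).as_matrix()
for uv in [(138,335),(168,90)]:
    w=onplane(c,np.array(uv)/4+[395,116],s["ee_pos"],C[:,1]);print(w.round(4))
E
```

```text
170 butt [0.6022 0.1159 0.2076] woodtop [0.6025 0.1125 0.3078] len 0.1002 lean to holder +x deg -1.9 butt rel TCP along h -0.0059 z -0.1153
[0.6016 0.1177 0.2098]
[0.6017 0.1123 0.406 ]
```

The handle is nearly vertical (-1.7°) and the length fits. I'll correct the lean to about +1.5°, then hover over the mouth.

```bash
python3 - <<'E'
from h import *
rows((.6078,.2527,.30))
E
```

```text
shift [ 0.448  0.207 -0.206] turn [0. 0. 0.] deg 0.0
```

```bash
python3 -m pendant '0.1 0.05 -0.05 0 -0.02 0;0.2 0.1 -0.1 0 -0.035 0;0.3 0.15 -0.15 0 -0.035 0;0.4 0.2 -0.19 0 -0.035 0;0.44 0.207 -0.206 0 -0.035 0;0.447 0.207 -0.206 0 -0.035 0;0.447 0.207 -0.206 0 -0.035 0'
python3 - <<'E'
from h import *
s=st();snap("i2scene","scene");P,a=handle("i2scene");h=np.array([-.331,.944,0]);n=np.array([.944,.331,0]);ctr=np.array([.5969,.2838,.084])
print("butt in holder x,y",((P[0]-ctr)@h).round(4),((P[0]-ctr)@n*-1).round(4),"want -0.0455,0")
print(R.from_quat(s["eef_rot"]).as_matrix().round(3))
p=cv2.imread("pics/i2scene.png");u,v=proj(cal("scene"),s["ee_pos"]).astype(int)
cv2.imwrite("pics/i2.png",cv2.resize(p[v-50:v+100,u-75:u+75],None,fx=4,fy=4,interpolation=2));print(u,v)
E
```

```text
time: 17.1
ee_pos: [0.6086, 0.2501, 0.2995]
eef_rot: [0.547, 0.77, -0.188, 0.271]
ft_force: [-0.3, -0.9, -1.6]
width: 0.0152
17.1 [0.6086 0.2501 0.2995] q [ 0.45  0.65 -0.79  1.28 -0.45  1.48  0.16] F [-0.3 -0.9 -1.6] w 0.0152
152 butt [0.6136 0.2388 0.1899] woodtop [0.6102 0.2466 0.2812] len 0.0917 lean to holder +x deg 5.3 butt rel TCP along h -0.0114 z -0.1095
butt in holder x,y -0.048 -0.0009 want -0.0455,0
[[-0.255  0.943  0.212]
 [ 0.739  0.332 -0.586]
 [-0.623  0.008 -0.782]]
484 178
```

View pics/i2.png

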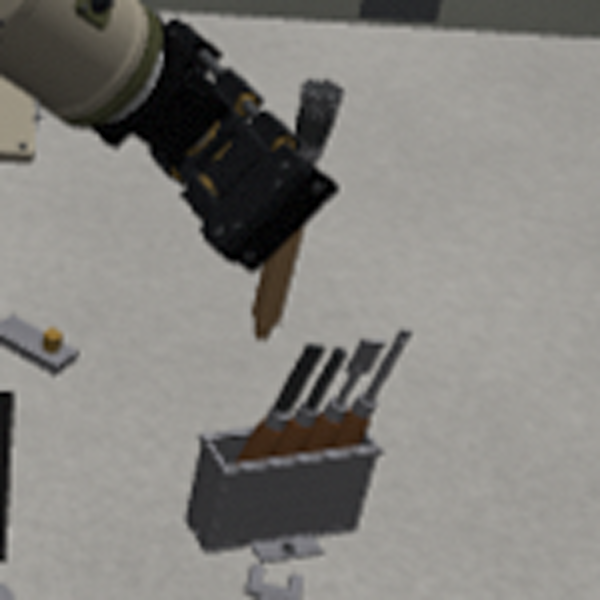

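```bash
python3 - <<'E'
from h import *
c=cal("scene");s=r.read_state();C=R.from_quat(s["eef_rot"]).as_matrix();h=np.array([-.331,.944,0]);ctr=np.array([.5969,.2838,.084])
w=[onplane(c,np.array(uv)/4+[409,128],s["ee_pos"],C[:,1]) for uv in [(262,337),(322,90)]]
d=w[1]-w[0];print(w,np.linalg.norm(d),np.degrees(np.arctan2(d@h,d[2])),(w[0]-ctr)@h)
rows(s["ee_pos"]+.0015*h+[0,0,-.08]);rows(s["ee_pos"]+[0,0,-.01])
print("rim -x outer corners",[proj(c,ctr-.061*h+q*np.array([.944,.331,0])) for q in(-.019,.019)])
E
```

```text
[array([0.61191206, 0.24380895, 0.18645428]), array([0.60942121, 0.24648757, 0.38536613])] 0.19894548227960374 0.9657524354202756 -0.042720546581406005
shift [ 0.204 -0.002  0.247] turn [0. 0. 0.] deg 0.0
shift [ 0.025 -0.     0.031] turn [0. 0. 0.] deg 0.0
rim -x outer corners [array([459.41344951, 236.3324018 ]), array([464.92106703, 244.84134452])]
```

```bash
python3 -m pendant '0.05 0 0.06 0 0 0;0.1 0 0.12 0 0 0;0.15 0 0.19 0 0 0;0.2 -0.002 0.25 0 0 0;0.2 -0.002 0.25 0 0 0;0.2 -0.002 0.25 0 0 0'
python3 - <<'E'
from h import *
s=st();snap("i3scene","scene");P,a=handle("i3scene");h=np.array([-.331,.944,0]);ctr=np.array([.5969,.2838,.084]);print((P[0]-ctr)@h)
p=cv2.imread("pics/i3scene.png");a=p[175:275,430:530];cv2.imwrite("pics/i3.png",cv2.resize(a,None,fx=6,fy=6,interpolation=2))
rows(s["ee_pos"]+[0,0,-.05])
E
```

```text
time: 17.75
ee_pos: [0.6085, 0.2509, 0.2188]
eef_rot: [0.547, 0.77, -0.188, 0.27]
ft_force: [0.1, 0.6, -0.6]
width: 0.0152
17.75 [0.6085 0.2509 0.2188] q [ 0.45  0.72 -0.77  1.36 -0.42  1.37  0.24] F [ 0.1  0.6 -0.6] w 0.0152
172 butt [0.6137 0.2401 0.0843] woodtop [0.587  0.3161 0.0892] len 0.0807 lean to holder +x deg 86.5 butt rel TCP along h -0.0119 z -0.1354
-0.04678611308710453
shift [ 0.126 -0.003  0.16 ] turn [0. 0. 0.] deg 0.0
```

View pics/i3.png

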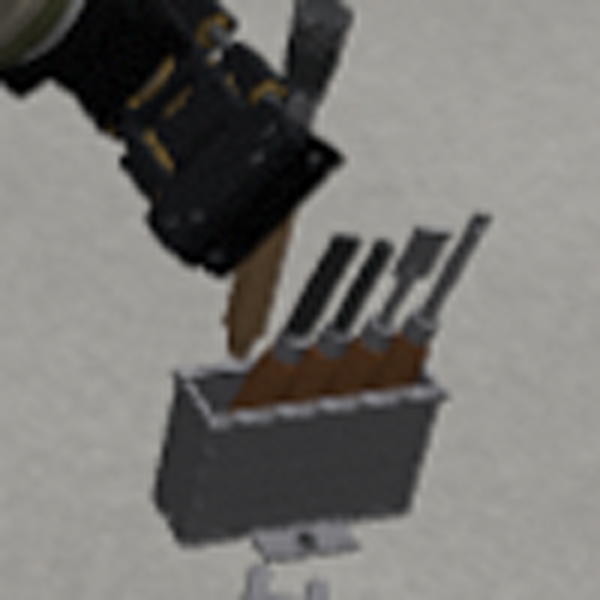

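The butt at crop (240,360) is centred over the gap, with the tools leaning away at right. Now I'll lower slowly, watching the force.

```bash
python3 -m pendant '0.015 0 0.02 0 0 0;0.03 0 0.04 0 0 0;0.045 0 0.06 0 0 0;0.062 0 0.08 0 0 0;0.077 -0.001 0.1 0 0 0;0.09 -0.001 0.115 0 0 0;0.09 -0.001 0.115 0 0 0'
python3 -m pendant '0.01 0 0.013 0 0 0;0.02 0 0.026 0 0 0;0.03 0 0.038 0 0 0;0.03 0 0.038 0 0 0'
python3 -m pendant '0.01 0 0.013 0 0 0;0.02 0 0.026 0 0 0;0.03 0 0.038 0 0 0;0.03 0 0.038 0 0 0'
python3 - <<'E'
from h import *
s=st();print(s["torque"].round(2));snap("i4scene","scene");snap("i4wrist")
E
```

```text
time: 18.5
ee_pos: [0.6084, 0.2505, 0.1816]
eef_rot: [0.547, 0.77, -0.188, 0.27]
ft_force: [0.2, -0.2, -0.2]
width: 0.0155
time: 18.9
ee_pos: [0.6088, 0.2502, 0.1697]
eef_rot: [0.547, 0.77, -0.188, 0.27]
ft_force: [0.6, -0.3, -1.1]
width: 0.0153
time: 19.3
ee_pos: [0.6093, 0.2495, 0.1572]
eef_rot: [0.547, 0.769, -0.188, 0.271]
ft_force: [2.4, -4.9, -0.8]
width: 0.0158
19.3 [0.6093 0.2495 0.1572] q [ 0.45  0.78 -0.75  1.4  -0.4   1.3   0.3 ] F [ 2.4 -4.9 -0.8] w 0.0158
[-2.21 -0.81 -0.06]
```

```bash
python3 -m pendant '0.013 0 0.007 0 0 0;0.02 0 0.015 0 0 0;0.026 0 0.021 0 0 0;0.026 0 0.021 0 0 0'
python3 -m pendant '0.01 0 0.01 0 0 0;0.018 0 0.017 0 0 0;0.018 0 0.017 0 0 0;0.018 0 0.017 0 0 0'
python3 - <<'E'
from h import *
s=st();print(s["torque"].round(2));snap("i5scene","scene")
p=cv2.imread("pics/i5scene.png");cv2.imwrite("pics/i5.png",cv2.resize(p[175:275,430:530],None,fx=6,fy=6,interpolation=2))
E
```

```text
time: 19.8
ee_pos: [0.6087, 0.2518, 0.1498]
eef_rot: [0.547, 0.769, -0.188, 0.271]
ft_force: [1.7, -4.6, -0.3]
width: 0.0156
time: 20.2
ee_pos: [0.6081, 0.2528, 0.1435]
eef_rot: [0.547, 0.77, -0.188, 0.27]
ft_force: [1.9, -3.9, -1.7]
width: 0.0155
20.2 [0.6081 0.2528 0.1435] q [ 0.44  0.79 -0.75  1.41 -0.39  1.28  0.31] F [ 1.9 -3.9 -1.7] w 0.0155
[-1.89 -0.64  0.02]
```

View pics/i5.png

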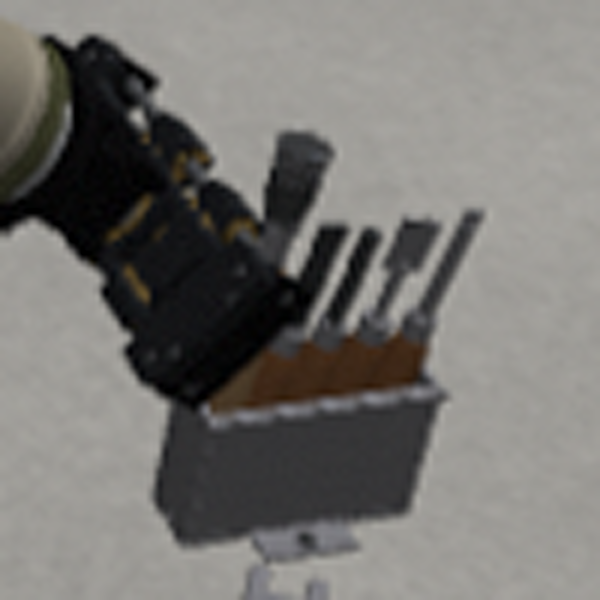

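The brush is well in between the end wall and the nearest tool, all tools standing, pushing at about 5 N sideways. Continuing.

```bash
python3 -m pendant '0.01 0 0.01 0 0 0;0.019 0 0.017 0 0 0;0.019 0 0.017 0 0 0;0.019 0 0.017 0 0 0'
python3 -m pendant '0.01 0 0.01 0 0 0;0.019 0 0.017 0 0 0;0.019 0 0.017 0 0 0;0.019 0 0.017 0 0 0'
python3 - <<'E'
from h import *
s=st();print(s["torque"].round(2))
E
```

```text
time: 20.65
ee_pos: [0.6076, 0.2541, 0.1373]
eef_rot: [0.547, 0.77, -0.188, 0.27]
ft_force: [1.3, -2.2, -1.5]
width: 0.0153
time: 21.05
ee_pos: [0.607, 0.2554, 0.1311]
eef_rot: [0.547, 0.77, -0.188, 0.27]
ft_force: [0.7, -2.0, -1.6]
width: 0.0158
21.05 [0.607  0.2554 0.1311] q [ 0.44  0.81 -0.75  1.42 -0.39  1.26  0.32] F [ 0.7 -2.  -1.6] w 0.0158
[-1.68 -0.6  -0.05]
```

```bash
python3 -m pendant '0.008 0 0.01 0 0 0;0.015 0 0.019 0 0 0;0.015 0 0.019 0 0 0;0.015 0 0.019 0 0 0'
python3 -m pendant '0.006 0 0.008 0 0 0;0.01 0 0.013 0 0 0;0.01 0 0.013 0 0 0;0.01 0 0.013 0 0 0'
python3 -m pendant '0.004 0 0.005 0 0 0;0.007 0 0.009 0 0 0;0.007 0 0.009 0 0 0;0.007 0 0.009 0 0 0'
python3 - <<'E'
from h import *
s=st();print(s["torque"].round(2))
E
```

```text
time: 21.45
ee_pos: [0.6072, 0.2553, 0.1252]
eef_rot: [0.547, 0.77, -0.188, 0.27]
ft_force: [0.2, -0.9, -0.5]
width: 0.015
time: 21.85
ee_pos: [0.6074, 0.2552, 0.1212]
eef_rot: [0.547, 0.77, -0.188, 0.27]
ft_force: [0.1, -1.0, -0.9]
width: 0.0155
time: 22.25
ee_pos: [0.6075, 0.2551, 0.1184]
eef_rot: [0.547, 0.77, -0.188, 0.27]
ft_force: [0.8, -0.5, -2.1]
width: 0.0157
22.25 [0.6075 0.2551 0.1184] q [ 0.43  0.82 -0.74  1.42 -0.39  1.24  0.33] F [ 0.8 -0.5 -2.1] w 0.0157
[-1.29 -0.42 -0.04]
```

Easing onto the floor in 1–1.5 mm steps.

```bash
python3 -m pendant '0.004 0 0.005 0 0 0;0.004 0 0.005 0 0 0;0.004 0 0.005 0 0 0'
python3 -m pendant '0.004 0 0.005 0 0 0;0.004 0 0.005 0 0 0;0.004 0 0.005 0 0 0'
python3 - <<'E'
from h import *
s=st();print(s["torque"].round(2));snap("i6scene","scene")
p=cv2.imread("pics/i6scene.png");cv2.imwrite("pics/i6.png",cv2.resize(p[175:275,430:530],None,fx=6,fy=6,interpolation=2))
E
```

```text
time: 22.55
ee_pos: [0.6075, 0.2551, 0.1168]
eef_rot: [0.547, 0.77, -0.188, 0.27]
ft_force: [0.6, -1.1, -0.8]
width: 0.0154
time: 22.85
ee_pos: [0.6075, 0.2551, 0.1152]
eef_rot: [0.547, 0.77, -0.188, 0.27]
ft_force: [0.4, -0.7, -0.3]
width: 0.0158
22.85 [0.6075 0.2551 0.1152] q [ 0.43  0.83 -0.74  1.43 -0.38  1.24  0.34] F [ 0.4 -0.7 -0.3] w 0.0158
[-1.25 -0.42 -0.01]
```

```bash
python3 -m pendant '0.004 0 0.005 0 0 0;0.004 0 0.005 0 0 0;0.004 0 0.005 0 0 0'
python3 -m pendant '0.004 0 0.005 0 0 0;0.004 0 0.005 0 0 0;0.004 0 0.005 0 0 0'
python3 - <<'E'
from h import *
s=st()
c,p,d=snap("i7scene","scene");c,p,d=snap("i7wrist")
hsv=cv2.cvtColor(p,cv2.COLOR_BGR2HSV);cl=cloud(c,d);v=cl[(np.linalg.norm(cl[...,:2]-s["ee_pos"][:2],axis=-1)<.05)&(cl[...,2]>.16)]
print("head top z pct",len(v),np.percentile(v[:,2],[90,99,99.9]) if len(v) else 0)
E
```

```text
time: 23.2
ee_pos: [0.6077, 0.2553, 0.1141]
eef_rot: [0.547, 0.77, -0.187, 0.27]
ft_force: [0.7, -1.4, 3.0]
width: 0.0156
time: 23.5
ee_pos: [0.6079, 0.2558, 0.1138]
eef_rot: [0.547, 0.77, -0.187, 0.27]
ft_force: [-1.2, -2.3, 9.6]
width: 0.0155
23.5 [0.6079 0.2558 0.1138] q [ 0.43  0.83 -0.74  1.43 -0.38  1.24  0.34] F [-1.2 -2.3  9.6] w 0.0155
head top z pct 10448 [0.20106375 0.20358426 0.20440327]
```

The brush is on the floor: 9.6 N contact and head top at 0.2036 m, where 0.204 is expected. I'll ease off the load, open and retract along the fingers.

```bash
python3 -m pendant '-0.002 0 -0.003 0 0 0;-0.002 0 -0.003 0 0 0'
python3 -m pendant '0 0 0 0 0 0;0 0 0 0 0 0;0 0 0 0 0 0;0 0 0 0 0 0;0 0 0 0 0 0' 0
python3 -m pendant '-0.04 0 0 0 0 0;-0.1 0 0 0 0 0;-0.2 0 0 0 0 0;-0.35 0 0 0 0 0;-0.5 0 0 0 0 0;-0.65 0 0 0 0 0;-0.7 0 0 0 0 0;-0.7 0 0 0 0 0'
python3 - <<'E'
from h import *
st();h=np.array([-.331,.944,0]);n=np.array([-.944,-.331,0]);ctr=np.array([.5969,.2838,0])
for nm in("wrist","scene","top"):
    c,p,d=snap("f1"+nm,nm);cl=cloud(c,d);q=cl-ctr;lx=q@h;ly=q@n;z=cl[...,2]
    m=(abs(ly)<.045)&(lx>-.09)&(lx<.15)&(d>0)
    for lo,hi in((.09,.12),(.12,.15),(.15,.18),(.185,.215)):
        k=m&(z>lo)&(z<hi);v=np.sort(lx[k])
        if len(v)<5: print(nm,lo,len(v));continue
        # occupied bins of 10 mm
        b=np.histogram(v,np.arange(-.09,.16,.01))[0];print(nm,lo,"bins",b,"zmax",z[k].max().round(4),"ly",np.median(ly[k]).round(4))
E
```

```text
time: 23.8
ee_pos: [0.6078, 0.2556, 0.1139]
eef_rot: [0.547, 0.77, -0.187, 0.27]
ft_force: [0.1, -2.3, 5.8]
width: 0.0152
time: 24.3
ee_pos: [0.6074, 0.2553, 0.1128]
eef_rot: [0.547, 0.77, -0.188, 0.27]
ft_force: [-0.0, 1.0, -0.1]
width: 0.0418
time: 25.1
ee_pos: [0.6537, 0.1235, 0.2229]
eef_rot: [0.548, 0.768, -0.188, 0.271]
ft_force: [0.3, 1.0, -0.2]
width: 0.0434
25.1 [0.6537 0.1235 0.2229] q [ 0.53  0.81 -0.71  1.17 -0.37  1.57  0.31] F [ 0.3  1.  -0.2] w 0.0434
wrist 0.09 bins [  0   0   2 214   0 106  21   0   0   0   0   0   1   0   0   0   0   0
   0   0   0   0   0   0] zmax 0.1199 ly -0.0015
wrist 0.12 bins [  0   0  44 252   3  41   0   0   0   0   0   0  30   0   0   0   0   0
   0   0   0   0   0   0] zmax 0.1498 ly 0.0018
wrist 0.15 bins [  0   0 278  73   0   9   0   0  14  34  44  24  92   8   0   0   0   0
   0   0   0   0   0   0] zmax 0.18 ly 0.0027
wrist 0.185 bins [  0   0 425 286 146   0   0   0   0   0   0   0   0   0   0   0   0   0
   0   0   0   0   0   0] zmax 0.2047 ly 0.0067
scene 0.09 bins [ 0  0  0 43 16 38 22 22 30 18 36 15 41 10  0  0  0  0  0  0  0  0  0  0] zmax 0.1199 ly -0.0043
scene 0.12 bins [ 0  0  8 37 13 18 16  9 20  3 22  4 20  5  0  0  0  0  0  0  0  0  0  0] zmax 0.1499 ly -0.0019
scene 0.15 bins [ 0  0 24 24  9 15 19  9 15 10 24 15 22  5  0  0  0  0  0  0  0  0  0  0] zmax 0.18 ly -0.0015
scene 0.185 bins [ 0  0 25 37 13  0  0  0  0  0  0  0  0  0  0  0  0  0  0  0  0  0  0  0] zmax 0.205 ly 0.001
top 0.09 bins [ 0  0  0 13  6 11 14 17 14 11 21  8 25  8  1  0  0  0  0  0  0  0  0  0] zmax 0.12 ly 0.0094
top 0.12 bins [ 0  0  0 13  4  1 10  5  7  1 10  0  9  1  0  0  0  0  0  0  0  0  0  0] zmax 0.1499 ly 0.0086
top 0.15 bins [ 0  0  3  5  2  6 14  2 13  3 11  5 13  1  0  0  0  0  0  0  0  0  0  0] zmax 0.1799 ly 0.0064
top 0.185 bins [ 0  0 17 35 16  0  0  0  0  0  0  0  0  0  0  0  0  0  0  0  0  0  0  0] zmax 0.2084 ly 0.0111
```

```bash
python3 - <<'E'
from h import *
st();snap("f2scene","scene");c2,p2,d2=snap("f2top","top")
for n in("scene","top"):
    a=cv2.GaussianBlur(cv2.imread(f"pics/{n}0.png"),(5,5),0);b=cv2.GaussianBlur(cv2.imread(f"pics/f2{n}.png"),(5,5),0)
    m=(cv2.absdiff(a,b).max(2)>35).astype(np.uint8);k,l,s,ce=cv2.connectedComponentsWithStats(m)
    print(n,[(s[i].tolist(),(onz(cal(n),ce[i],.05)[:2]).round(2).tolist()) for i in range(1,k) if s[i,4]>6])
# beaker: rim outline by cloud before / after
for f in("top0.npy","f2"):
    d=np.load("top0.npy") if f=="top0.npy" else d2
    cl=cloud(cal("top"),d);m=(np.linalg.norm(cl[...,:2]-[.55,-.33],axis=-1)<.06)&(cl[...,2]>.003)&(cl[...,2]<.11);print(f,m.sum(),cl[m].mean(0).round(4),cl[m][:,2].max())
E
```

```text
25.25 [0.6513 0.1271 0.2209] q [ 0.52  0.81 -0.71  1.17 -0.37  1.57  0.31] F [-0.6  0.3 -1.1] w 0.0432
scene [([407, 0, 16, 32, 150], [-1.66, 0.13]), ([428, 0, 25, 34, 521], [-1.73, 0.28]), ([458, 0, 64, 21, 613], [-1.94, 0.68]), ([528, 0, 97, 29, 1488], [-1.9, 1.16]), ([344, 3, 6, 10, 36], [-1.81, -0.35]), ([313, 6, 30, 39, 775], [-1.37, -0.42]), ([351, 12, 46, 81, 725], [-0.94, -0.13]), ([533, 21, 38, 16, 154], [-1.52, 0.95]), ([341, 24, 11, 24, 185], [-1.23, -0.29]), ([390, 41, 41, 33, 738], [-0.93, 0.08]), ([315, 42, 44, 68, 1830], [-0.61, -0.3]), ([316, 45, 7, 3, 11], [-1.03, -0.43]), ([318, 49, 6, 3, 12], [-0.97, -0.41]), ([400, 66, 23, 21, 156], [-0.65, 0.09]), ([371, 79, 5, 4, 7], [-0.58, -0.1]), ([383, 79, 14, 5, 19], [-0.59, -0.01]), ([571, 86, 6, 4, 14], [-0.62, 0.86]), ([388, 88, 9, 11, 51], [-0.45, 0.0]), ([405, 92, 3, 8, 22], [-0.43, 0.07]), ([564, 94, 25, 19, 321], [-0.44, 0.82]), ([547, 101, 14, 35, 158], [-0.27, 0.69]), ([405, 104, 6, 8, 38], [-0.3, 0.07]), ([349, 107, 3, 3, 7], [-0.26, -0.18]), ([375, 106, 19, 10, 123], [-0.26, -0.03]), ([368, 108, 2, 4, 7], [-0.26,
[... 644 characters left out ...]
, [0.91, -0.15]), ([261, 99, 11, 5, 44], [0.87, -0.0]), ([208, 106, 80, 67, 2371], [0.74, 0.08]), ([253, 106, 10, 6, 46], [0.84, 0.02]), ([309, 113, 42, 181, 1701], [0.53, -0.21]), ([291, 158, 2, 6, 10], [0.67, -0.09]), ([170, 167, 14, 8, 59], [0.63, 0.28]), ([290, 168, 22, 59, 989], [0.56, -0.13]), ([357, 170, 23, 40, 241], [0.57, -0.34]), ([158, 174, 8, 6, 26], [0.61, 0.32]), ([142, 180, 11, 5, 41], [0.59, 0.37]), ([268, 229, 53, 102, 2012], [0.27, -0.11]), ([0, 284, 283, 116, 9619], [0.05, 0.38]), ([284, 300, 62, 77, 1069], [0.13, -0.17]), ([257, 337, 10, 13, 67], [0.1, -0.01])]
top0.npy 623 [ 0.5427 -0.3258  0.0405] 0.10977499659895754
f2 633 [ 0.5458 -0.3261  0.032 ] 0.10719786977189387
```

```bash
python3 - <<'E'
from bench import close_job
print(close_job())
E
```

```text
the job is handed in; nothing more can be done
None
```

The brush is put away in the tool holder, handle down and bristles up, and the job was handed in at about 25 s of the 72 s allowed.

**What I did:** I lifted the brush out of the beaker along its own lean. I laid it on the mat, because my first grip was too near the butt to insert it. I re-gripped it about 118 mm from the butt, turned it upright and lowered it into the gap. The tools pushed back with about 5 N at most. I held on until the handle met the floor with about 10 N, then eased off, opened and backed away.

**Last checks:**
- **Brush:** Its top stands at about 0.204 m, which is what a handle on the holder's floor gives (4 + 200 mm). It leans slightly towards the holder's -x wall. That was measured just before handing in.
- **Tools:** All four stand nearly upright in the holder, with nothing found outside its length.
- **Beaker and bench:** In the scene camera's before-and-after comparison, only the brush, the tools and the arm itself changed. The beaker's outline showed no change, and the samples, spanner and other items were undisturbed there.

**Less certain:**
- I had used all 12 picture views before the last bit of lowering, so the final state was checked by depth and image differences only.
- The top camera's depth averages around the beaker differ by 3 mm sideways and 8 mm in height. I put this down to the brush no longer being in it.
- The arm hid part of the top view, so the samples were checked in the scene camera only.
- One automatic reading of the brush's lean (5.3°) disagreed with a point-by-point one (1.0°). I trusted the second, because its length came out right at 199 mm.

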